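# Screw the brass hose elbow into the desk's air outlet

## Robot

A 6-joint arm with a two-finger parallel gripper is mounted at the origin on the work surface. World frame = base frame: x ahead of the robot, y to its left, z up, the work surface at z = 0. Lengths are in m, angles in rad, forces in N, time in s.
With the tool pointing down it reaches from about 0.35 to 0.775 m from the base axis. Payload 7.3 kg.
Tool frame: the origin (TCP) lies at the very end of the fingers, on their centre line; the grasp point (between the pads) lies 19 mm behind it; z points along the fingers, y is the line along which they close (so a half turn about z gives the same grasp; the last joint's range is limited). The gripper opens to 92 mm and grips with 3 to 60 N. Pads are 19 mm wide; open, the fingers measure 130 mm over their backs; the gripper's body (75 mm by 190 mm) begins 47 mm behind the grasp point.
Start: joints at [0.955, 0.342, 1.524, -0, 1.275, -0.146], TCP at [0.238, 0.468, 0.227] pointing down, gripper open.
Joint ranges: [-2.53, 2.53], [-0.77, 2.02], [0.04, 2.7], [-1, 4.14], [0.28, 2.66], [-3.11, 3.11]. Speed limits (rad/s): [2.57, 2.57, 3.14, 3.14, 3.14, 3.14].

## Interface

Orientations are given as a rotation vector (axis times angle).
In Python, from bench import robot gives the robot as it stands.
- The arm moves only by the tool step_arm, never from a script. Its argument "deltas" is a list of rows, each an object of numbers: "dx", "dy", "dz": the shift along the tool's x, y, z in m; "turn": the turn about the tool's z in degrees. A call has 1 to 5 rows; each row shifts and turns the commanded pose from where the row before left it, along the tool's axes as they then stand; what a row does not reach is not made up. A row lasts 1/8 s, in which the tool goes at most 62.5 mm and 10.7 degrees, less where a joint would pass 70% of its speed; a pose out of reach is approached as far as the arm can. A call is refused whole if a number of a shift passes 0.0625 or a number of a turn 10.7, either way. A call with a gripper value outside its range is refused whole. "hand" is the opening, from -1 (shut) to 1 (fully open), set as the call begins (left out, the last holds). The fingers move at their own pace and stop on an object; "grip_force" is the grip in N (left out, the last holds). Time passes only in rows, so rows that do not move let the fingers close. It gives the time, the measured TCP pose, the force, the opening and the grip force at its end, in the units of the state.
- robot.sense(): the state, without advancing time (a new reading comes with each control period).
- robot.capture(name): name is "side" or "top" or "wrist"; returns a dict with "img" (400x640x3 uint8, red, green, blue), "K" (3x3 intrinsics, pixels), "extrinsics" (4x4, takes a point from world to camera coordinates). Camera axes: x right, y up, looking along -z (the intrinsics and any distortion apply to the point x, -y, -z); pixel columns grow to the right and rows downward; lengths in m; the calibration is good to about 2 mm. A picture is of the moment at which its call begins. There is no depth.
- robot.hand_in(): hands the job in; it is judged then, once.
Trained networks look in the newest picture that a camera, given by its name, has taken for a name from the list of things; names that differ only in an ending like _2 or _b are one class to them, and where a whole thing is asked for, a point or a joint stands for the part that bears it (a point fixed in the world has none). Each returns a list of dicts, best first, with "score" (0 to 1); they miss things now and then, are a little off and sometimes report something else, mostly with a low value. They report only what shows in the picture. A call takes as long as a camera call.
- robot.outline_of(camera, query): "pixels" (400x640 bool, what is visible of it) and "location" ([column, row] in pixels, amid what is visible of it).
- robot.mark_of(camera, query): "location" ([column, row] in pixels: a listed point, or the origin of a listed thing).
The state is a dict: "t": time; "joint_pos": joint angles; "qvel": joint speeds; "tau": joint torques, N m; "position": TCP position; "orientation": TCP orientation; "contact_force": force on the tool from outside, world axes, zero at the start; "moment": the same for the moment, N m; "grip_width": opening from 0.0 (shut) to 1.0 (fully open); "grasp_force": force on a finger pad.
Only numpy, scipy, OpenCV 4.12 (cv2) and the standard library are available. Lean on these libraries where they do the work, as an engineer would, in place of code of your own. Each camera call takes 0.05 s, during which the arm holds its last target. There are 200 camera calls.

## Task

Get the air outlet ready for the airbrush hose: take the brass elbow from the wooden rack, set its foot down into the mouth of the clamped outlet, and screw it in clockwise (seen from above) against the rubber seal until its barb points along the green stripe. It tightens over the last part of the turn: stop at the stripe, as going well past it ruins the seal. Let go, leaving the elbow upright and held tight, and leave the other things on the desk where they are.

Things in the scene. Friction and masses are not known exactly. Their poses are not given: they have to be found in the camera images.
- elbow_grip (a point): Brass hose elbow, loose, 82 mm high, 0.24 kg, upright in a rack hole. Point: centre of its square grip block (36 x 36 mm, 46 mm high, on the vertical axis), 59 mm above the foot's bottom, 23 mm above the flange's top. +z up, +x the way the barb points. The two y faces are free for the fingers. Flange below the block: radius 27 mm, 6 mm thick, underside 30 mm above the foot's bottom.
- elbow_foot (a point): Centre of the bottom of the elbow's foot, axes as the elbow's. The foot is a round shank of radius 13 mm, tapered at the bottom, crossed by a steel pin along the elbow's y axis: 9 mm thick, 40 mm long overall, its axis 6 mm above this point. In the rack this point is 10 mm above the table.
- elbow_tip (a point): Free end of the elbow's barb (ridged tube of radius 12 mm, level, along the elbow's +x), on its axis, 98 mm from the elbow's vertical axis and 59 mm above the foot's bottom.
- port: Air outlet, the female fitting, fixed: round aluminium housing (radius 36 mm, top 60 mm above the table) between two blue clamp jaws (46 mm high) on a dark steel plate 235 x 110 x 12 mm. Origin on the housing's axis at table height, z up, +x along the green stripe on the plate. The elbow's barb must end along this +x.
- port_mouth (a point): Centre of the outlet's mouth, 60 mm above the table, axes as the outlet's: round hole of radius 15 mm with two opposite slots (12 mm wide, wider outward) (yellow ticks on the rim) for the elbow's pin. It passes when the barb stands 80 degrees anticlockwise (from above) of the stripe, within 6 degrees. The opposite yaw passes too but cannot reach the stripe.
- stripe_end (a point): Outer end of the green stripe on the plate, 166 mm from the outlet's axis. Elbow set on the seal: foot 36 mm above the table. Turned clockwise, it goes freely for some 50 degrees, then ramps draw the pin down, squeezing the seal, and the torque rises to 0.2-0.3 N m. At the stripe the foot is 32.5 mm above the table: the hand must follow it down. Friction keeps it there. Hard stop 25 degrees past.
- gasket (a joint): Black rubber sealing ring round the outlet's mouth (outer radius 31 mm, inner 22 mm, top 66 mm above the table when free): how far it is squeezed down, 0 free, 0.003 to 0.004 m with the elbow screwed in to the stripe, at most 0.0075 m; acts as a spring of 3500 N/m.
- rack: Wooden rack block 90 x 290 x 40 mm fixed to the table, origin under its centre, its length along its y, with three holes of radius 22 mm at y = -100, 0 and +100 mm. The fittings stand in them with their flanges on the top face, so a fitting's foot is 10 mm above the table.
- tail_mid (a point): Straight black plastic hose tail, 120 mm high, in another hole of the rack: not to be used. The point is on its axis, 60 mm above its foot.
- plug_mid (a point): Red plastic blanking plug, 66 mm high with a square head, in another hole of the rack: not to be used. The point is on its axis at half height.
- tape_mid (a point): Roll of paper tape lying flat, 96 mm across, 24 mm high; its centre.
- paint_mid (a point): Paint jar with blue cap, 54 mm across, 90 mm high; its centre.
- thinner_mid (a point): White plastic bottle, 66 mm across, 170 mm high; its centre.
- cutter_mid (a point): Black craft knife with blade, lying flat, 150 x 22 x 14 mm; its centre.
- phone_mid (a point): Black phone lying flat, 150 x 72 x 9 mm; its centre.

How it is judged:
By the outcome, as a careful person would: the job done as asked, in the order asked, and still so for the second after the job is handed in, with the robot touching nothing.
It also fails if it takes over 46 s, if anything falls off the work surface, if the arm or the gripper's body presses on something with over 40 N, if the wrist force passes 120 N, or if a joint passes its speed limit or range.

## Working session

There is one attempt and no reset: what is moved stays moved. The work goes in short steps, Python scripts to look and compute and a tool call to move; the robot and the scene stay as the last step left them, time stands still between calls to the robot, and variables do not carry over. Pictures are saved under pics/ and viewed, at most 10 in all, crops included, and the job is handed in when it is done.

Besides the shell and the picture viewer there is one more tool, called after "Request:" by a JSON object that holds its "fn" and its "kwargs", one argument or row to a line. step_arm: Moves the arm, as the interface text tells. Its arguments: {"type":"object","properties":{"deltas":{"type":"array","items":{"type":"object","properties":{"dx":{"type":"number"},"dy":{"type":"number"},"dz":{"type":"number"},"turn":{"type":"number"}}}},"hand":{"type":"number"},"grip_force":{"type":"number"}},"required":["deltas"]}

```bash
mkdir -p pics; ls; cat > h.py <<'E'
import numpy as np, cv2
from bench import robot
def cap(n):
    return robot.capture(n)
def ray(c,px):
    # distortion?
    K=np.array(c['K']);E=np.array(c['extrinsics'])
    d=np.linalg.inv(K)@np.array([px[0],px[1],1.])
    d=np.array([d[0],-d[1],-d[2]])
    R=E[:3,:3];t=E[:3,3]
    return -R.T@t, R.T@d/np.linalg.norm(d)
def atz(c,px,z):
    o,d=ray(c,px); return o+d*(z-o[2])/d[2]
def tri(obs):
    A=np.zeros((3,3));b=np.zeros(3)
    rs=[ray(c,p) for c,p in obs]
    for o,d in rs:
        P=np.eye(3)-np.outer(d,d);A+=P;b+=P@o
    x=np.linalg.solve(A,b)
    return x,[np.linalg.norm((np.eye(3)-np.outer(d,d))@(x-o)) for o,d in rs]
E
python3 - <<'E'
from h import *
C={n:cap(n) for n in('side','top')}
print({k:[x for x in c if x not in('img','K','extrinsics')] for k,c in C.items()})
for n in C:
    cv2.imwrite(f'pics/{n}0.png',C[n]['img'][:,:,::-1]); print(n,np.round(C[n]['K'],1).tolist(),'cam at',np.round(ray(C[n],(320,200))[0],3))
Z=dict(elbow_grip=.069,elbow_tip=.069,elbow_foot=.01,port=0,port_mouth=.06,stripe_end=.012,rack=0,tail_mid=.07,plug_mid=None,tape_mid=.012,paint_mid=.045,thinner_mid=.085,cutter_mid=.007,phone_mid=.0045)
for q,z in Z.items():
    o=[]
    for n in C:
        r=robot.mark_of(n,q)
        for k in r[:2]: print(q,n,np.round(k['location'],1),round(k['score'],2),'' if z is None else np.round(atz(C[n],k['location'],z),3))
        if r:o.append((C[n],r[0]['location']))
    if len(o)==2: x,e=tri(o);print('   tri',np.round(x,3),np.round(e,4))
E
```

```text
pics
{'side': [], 'top': []}
side [[421.4, 0.0, 317.2], [0.0, 421.4, 193.2], [0.0, 0.0, 1.0]] cam at [ 0.286 -0.761  0.839]
top [[476.5, 0.0, 319.3], [0.0, 476.5, 202.2], [0.0, 0.0, 1.0]] cam at [ 0.399 -0.018  1.576]
elbow_grip side [277.9 151.8] 0.77 [0.49  0.265 0.069]
elbow_grip top [232.9 213.9] 0.55 [0.488 0.258 0.069]
elbow_grip top [456.4 196.9] 0.38 [ 0.53  -0.451  0.069]
   tri [0.488 0.257 0.075] [0.0005 0.0005]
elbow_tip side [308.1 147.1] 0.8 [0.585 0.262 0.069]
elbow_tip top [229.  183.5] 0.69 [0.585 0.271 0.069]
elbow_tip top [384.8 206.9] 0.61 [ 0.502 -0.223  0.069]
   tri [0.587 0.272 0.062] [0.0011 0.0011]
elbow_foot side [280.5 165.7] 0.66 [0.496 0.269 0.01 ]
elbow_foot top [297.9 201.8] 0.22 [0.527 0.055 0.01 ]
   tri [0.483 0.051 0.185] [0.0305 0.0305]
port side [335.8 293.5] 0.75 [ 0.51  -0.225  0.   ]
port top [385.2 204.5] 0.79 [ 0.514 -0.234  0.   ]
   tri [ 0.511 -0.232  0.01 ] [0.0032 0.0032]
port_mouth side [334.8 277.3] 0.86 [ 0.506 -0.222  0.06 ]
port_mouth top [388.7 207.5] 0.85 [ 0.5   -0.237  0.06 ]
   tri [ 0.5   -0.234  0.078] [0.0009 0.0009]
stripe
[... 556 characters left out ...]
 0.01  0.012]
tape_mid top [314.3 146.4] 0.88 [ 0.711 -0.002  0.012]
   tri [ 0.714 -0.004  0.022] [0.0053 0.0053]
paint_mid side [264.7 229.2] 0.62 [ 0.387 -0.018  0.045]
paint_mid top [316.5 244.3] 0.66 [ 0.387 -0.005  0.045]
   tri [ 0.388 -0.005  0.031] [0.001 0.001]
thinner_mid top [165.1 181. ] 0.84 [0.594 0.469 0.085]
cutter_mid side [276.7 389. ] 0.87 [ 0.326 -0.404  0.007]
cutter_mid top [439.3 260.8] 0.89 [ 0.327 -0.405  0.007]
   tri [ 0.326 -0.404  0.008] [0.0002 0.0002]
phone_mid side [390.4 391.1] 0.96 [ 0.537 -0.471  0.005]
phone_mid side [267.1 229.3] 0.74 [0.398 0.018 0.004]
phone_mid top [457.  196.9] 0.56 [ 0.535 -0.472  0.004]
   tri [ 0.536 -0.471  0.006] [0.0007 0.0007]
```

View pics/top0.png

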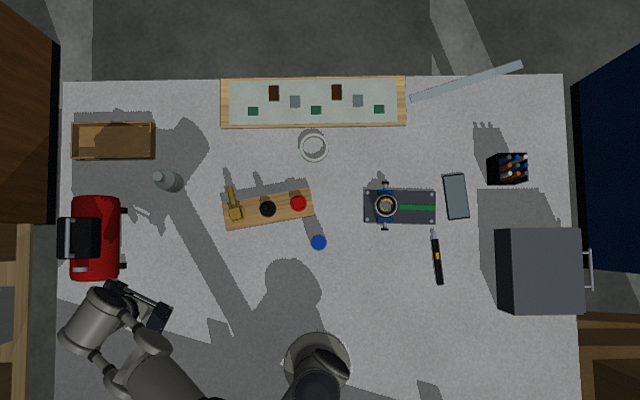

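View pics/side0.png

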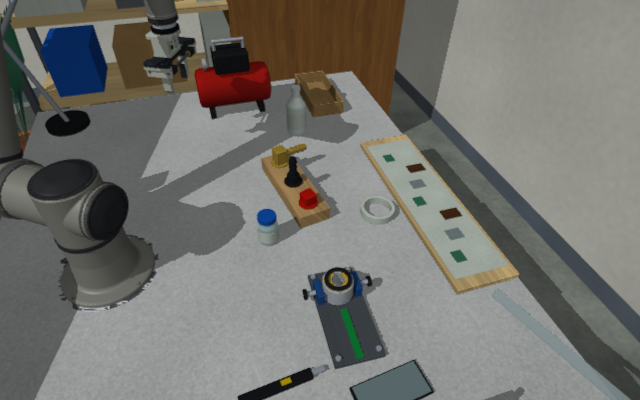

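The top view shows the elbow in the left rack hole (block at 236,210, barb pointing up to 229,184), the tail at 268,208, the plug at 298,203, and the port at 386,205 with its stripe running right to about 434,207. The side view agrees, with the block at 278,155 and the outlet at 337,280. Both fit the network's marks. Next I'll get the tool axes and plan the move over the elbow.

```bash
cat >> h.py <<'E'
from scipy.spatial.transform import Rotation as Ro
def plan(target,yaw=None):
    """shift in tool axes to bring TCP to target; turn (deg) to bring tool y's heading to yaw+90 (mod 180)"""
    s=robot.sense();R=Ro.from_rotvec(s['orientation']).as_matrix();p=np.array(s['position'])
    d=R.T@(np.array(target)-p)
    ty=np.degrees(np.arctan2(R[1,1],R[0,1]))
    print('t',round(s['t'],2),'pos',np.round(p,4),'tool-y heading',round(ty,2),'tilt',np.round(R[:,2],4),'q',np.round(s['joint_pos'],3),'F',np.round(s['contact_force'],1))
    print('shift',np.round(d,4),'n',round(np.linalg.norm(d)/.0625,1))
    if yaw is not None:
        t=-(yaw+90-ty); print('turn',round((t+90)%180-90,2),'final heading',round(ty-((t+90)%180-90),1))
E
python3 - <<'E'
from h import *
plan([.489,.258,.21],6)
s=robot.sense();print(np.round(Ro.from_rotvec(s['orientation']).as_matrix(),3),s['grip_width'])
c=cap('top');s_=cap('side')
for q in('elbow_grip','rack','port','elbow_tip'):
  for n,cc in(('top',c),('side',s_)):
    r=robot.outline_of(n,q)[:1]
    for k in r:
        ys,xs=np.nonzero(k['pixels']);rect=cv2.minAreaRect(np.c_[xs,ys].astype(np.float32));print(q,n,round(k['score'],2),len(xs),np.round(rect[0],1),np.round(rect[1],1),round(rect[2],1),[np.round(atz(cc,p,.04)[:2],3).tolist() for p in cv2.boxPoints(rect)])
    
# stripe green, in the plane z=.012
for n,cc in(('top',c),('side',s_)):
    hsv=cv2.cvtColor(cc['img'],cv2.COLOR_RGB2HSV);m=cv2.inRange(hsv,(45,100,60),(80,255,255))
    k,l,st,ce=cv2.connectedComponentsWithStats(m)
    for i in range(1,k):
        if st[i,4]>60:
            ys,xs=np.nonzero(l==i);P=np.array([atz(cc,(x,y),.012)[:2] for x,y in zip(xs,ys)]);m0=P.mean(0);v=np.linalg.svd(P-m0,full_matrices=False)[2][0]
            pr=(P-m0)@v;print(n,st[i,4],np.round(m0,3),'yaw',np.degrees(np.arctan2(v[1],v[0])),np.round(m0+v*pr.min(),3),np.round(m0+v*pr.max(),3))
E
```

```text
t 1.5 pos [0.2376 0.4682 0.2267] tool-y heading 63.08 tilt [ 0.e+00  1.e-04 -1.e+00] q [ 0.955  0.342  1.524  0.     1.275 -0.146] F [-0.1 -0.3 -0.2]
shift [-0.3193 -0.0736  0.0167] n 5.2
turn -32.92 final heading 96.0
[[-0.892  0.453  0.   ]
 [ 0.453  0.892  0.   ]
 [ 0.     0.    -1.   ]] 1.0004471112789328
elbow_grip top 0.67 369 [231.7 204.8] [36.6 16.6] 61.4 [[0.559, 0.319], [0.584, 0.272], [0.479, 0.216], [0.454, 0.263]]
elbow_grip side 0.91 426 [289.1 155.7] [21.3 33.6] 85.0 [[0.484, 0.336], [0.592, 0.322], [0.566, 0.214], [0.465, 0.228]]
rack top 0.79 1897 [267.6 209.4] [29.4 90.7] 80.4 [[0.527, 0.304], [0.571, 0.014], [0.477, -0.0], [0.433, 0.288]]
rack side 0.56 1603 [295.5 188. ] [84.7 35.2] 56.8 [[0.425, 0.269], [0.537, 0.342], [0.576, -0.01], [0.481, -0.055]]
port top 0.68 2420 [399.5 206. ] [48. 71.] 90.0 [[0.586, -0.162], [0.582, -0.392], [0.427, -0.386], [0.43, -0.158]]
port side 0.61 326 [308.  198.5] [21. 18.] 90.0 [[0.515, 0.117], [0.565, 0.103], [0.539, 0.02], [0.492, 0.034]]
elbow_tip top 0.53 418 [232.3 205.1] [38.  16.5] 63.4 [[0.562, 0.317], [0.585, 0.269], [0.474, 0.214], [0.451, 0.262]]
elbow_tip side 0.75 481 [289.1 156.1] [23.1 34.7] 87.3 [[0.485, 0.343], [0.595, 0.321], [0.564, 0.204], [0.462, 0.226]]
top 80 [ 0.836 -0.219] yaw -89.94895901569693 [ 0.836 -0.204] [ 0.836 -0.234]
top 80 [0.836 0.203] yaw -92.31961671157754 [0.837 0.218] [0.836 0.187]
top 80 [ 0.836 -0.008] yaw -91.13805361658143 [0.836 0.007] [ 0.836 -0.023]
top 194 [ 0.504 -0.333] yaw -92.1767060092937 [ 0.506 -0.278] [ 0.502 -0.393]
side 70 [ 0.84  -0.002] yaw -85.05157568938145 [0.839 0.013] [ 0.842 -0.018]
side 104 [ 0.84  -0.215] yaw -86.60621279089892 [ 0.839 -0.199] [ 0.841 -0.231]
side 432 [ 0.506 -0.338] yaw -92.65706422763436 [ 0.509 -0.275] [ 0.504 -0.396]
```

Request:
{"fn": "step_arm", "kwargs": {
  "deltas": [
    {"dx":-0.06,"dy":-0.014},
    {"dx":-0.06,"dy":-0.014},
    {"dx":-0.06,"dy":-0.014},
    {"dx":-0.06,"dy":-0.014},
    {"dx":-0.06,"dy":-0.014}
  ]
}}

```text
invalid input at $.deltas[0]: expected keys dx, dy, dz, turn
```

Request:
{"fn": "step_arm", "kwargs": {
  "deltas": [
    {"turn":-8.2},
    {"turn":-8.2},
    {"turn":-8.2},
    {"turn":-8.2},
    {}
  ]
}}

```text
invalid input at $.deltas[0]: expected keys dx, dy, dz, turn
```

```bash
python3 - <<'E'
from h import *
plan([.489,.258,.2],6)
W=cap('wrist');cv2.imwrite('pics/w1.png',W['img'][:,:,::-1]);print('cam',np.round(ray(W,(320,200))[0],3),np.round(ray(W,(320,200))[1],2))
for q,z in dict(elbow_grip=.069,elbow_tip=.069,tail_mid=.07,rack=0,elbow_foot=.01).items():
    for k in robot.mark_of('wrist',q)[:2]: print(q,np.round(k['location'],1),round(k['score'],2),np.round(atz(W,k['location'],z),4))
T=cap('top');S=cap('side')
for q in('elbow_grip','elbow_tip'):
    o=[(W,robot.mark_of('wrist',q)[0]['location'])]
    for n,c in(('top',T),('side',S)):
        for k in robot.mark_of(n,q)[:1]: o.append((c,k['location']))
    x,e=tri(o);print(q,len(o),np.round(x,4),np.round(e,4))
E
```

```text
t 2.0 pos [0.2377 0.4681 0.2267] tool-y heading 63.08 tilt [ 1.e-04  0.e+00 -1.e+00] q [ 0.955  0.342  1.524 -0.     1.275 -0.146] F [-0.8  0.5  0.3]
shift [-0.3192 -0.0736  0.0267] n 5.3
turn -32.92 final heading 96.0
cam [0.176 0.5   0.384] [ 0.23 -0.11 -0.97]Traceback (most recent call last):
  File "<stdin>", line 8, in <module>
IndexError: list index out of range
```

Request:
{"fn": "step_arm", "kwargs": {
  "deltas": [
    {"dx":-0.06,"dy":-0.014,"dz":0,"turn":0},
    {"dx":-0.06,"dy":-0.014,"dz":0,"turn":0},
    {"dx":-0.06,"dy":-0.014,"dz":0,"turn":0},
    {"dx":-0.06,"dy":-0.014,"dz":0,"turn":0},
    {"dx":-0.06,"dy":-0.014,"dz":0,"turn":0}
  ]
}}

```text
t: 3.08
position: [0.4749, 0.2685, 0.2269]
orientation: [0.731, 3.055, 0.001]
contact_force: [1.7, -0.2, -1.4]
grip_width: 0.998
grasp_force: 0.0
```

Request:
{"fn": "step_arm", "kwargs": {
  "deltas": [
    {"dx":0,"dy":0,"dz":0,"turn":-8.2},
    {"dx":0,"dy":0,"dz":0,"turn":-8.2},
    {"dx":0,"dy":0,"dz":0,"turn":-8.2},
    {"dx":0,"dy":0,"dz":0,"turn":-8.2},
    {"dx":0,"dy":0,"dz":0,"turn":0}
  ]
}}

```text
t: 3.7
position: [0.4735, 0.2699, 0.2267]
orientation: [0.159, -3.138, -0.0]
contact_force: [-0.6, -0.1, 0.1]
grip_width: 1.0
grasp_force: 0.0
```

```bash
python3 - <<'E'
from h import *
plan([.489,.258,.2],6)
W=cap('wrist');cv2.imwrite('pics/w1.png',W['img'][:,:,::-1]);print('cam',np.round(ray(W,(320,200))[0],3),np.round(ray(W,(320,200))[1],2))
T=cap('top');S=cap('side')
for q,z in dict(elbow_grip=.069,elbow_tip=.069,tail_mid=.07,rack=0).items():
    o=[]
    for n,c in(('wrist',W),('top',T),('side',S)):
        for k in robot.mark_of(n,q)[:1]: print(q,n,np.round(k['location'],1),round(k['score'],2),np.round(atz(c,k['location'],z),4));o.append((c,k['location']))
    if len(o)>1: x,e=tri(o);print('  tri',np.round(x,4),np.round(e,4))
E
```

```text
t 3.7 pos [0.4735 0.2699 0.2267] tool-y heading 95.81 tilt [-0.  0. -1.] q [ 0.377  0.379  1.469  0.     1.294 -1.295] F [-0.6 -0.1  0.1]
shift [-0.0142 -0.0134  0.0267] n 0.5
turn -0.19 final heading 96.0
cam [0.405 0.263 0.384] [ 0.26  0.03 -0.97]
elbow_grip wrist [294. 194.] 0.66 [0.4852 0.2494 0.069 ]
elbow_grip side [361.3 357.4] 0.69 [ 0.491  -0.4194  0.069 ]
  tri [ 0.8456  0.1883 -1.3038] [0.0099 0.0099]
elbow_tip top [228.2 183.4] 0.49 [0.585  0.2732 0.069 ]
elbow_tip side [308.3 144.5] 0.86 [0.5895 0.2752 0.069 ]
  tri [0.5867 0.2723 0.0713] [0.002 0.002]
tail_mid wrist [187.5 204.7] 0.87 [0.5054 0.1506 0.07  ]
tail_mid top [460.  195.6] 0.63 [ 0.5337 -0.4623  0.07  ]
tail_mid side [294.1 173.9] 0.68 [0.5095 0.147  0.07  ]
  tri [ 0.4811 -0.0939  0.25  ] [0.2909 0.3038 0.0329]
rack wrist [208.9 187.9] 0.81 [0.5055 0.1495 0.    ]
rack top [269.3 210.4] 0.85 [0.5012 0.1503 0.    ]
rack side [290.7 193.1] 0.9 [0.4971 0.1459 0.    ]
  tri [ 0.5017  0.1498 -0.002 ] [0.0042 0.0008 0.004 ]
```

View pics/w1.png

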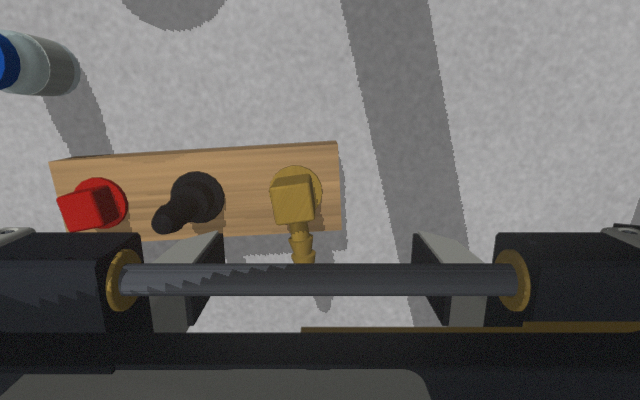

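The wrist view shows the elbow block's top face at about (292,200), with the barb running down toward the gripper at (303,250). The tail is at (190,200) and the plug at (92,205). I'll get the block's corners precisely from an enlarged crop.

```bash
python3 - <<'E'
import cv2
i=cv2.imread('pics/w1.png')[150:275,240:365];cv2.imwrite('pics/w1c.png',cv2.resize(i,None,fx=4.8,fy=4.8,interpolation=cv2.INTER_CUBIC))
E
```

```text
(no output)
```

View pics/w1c.png

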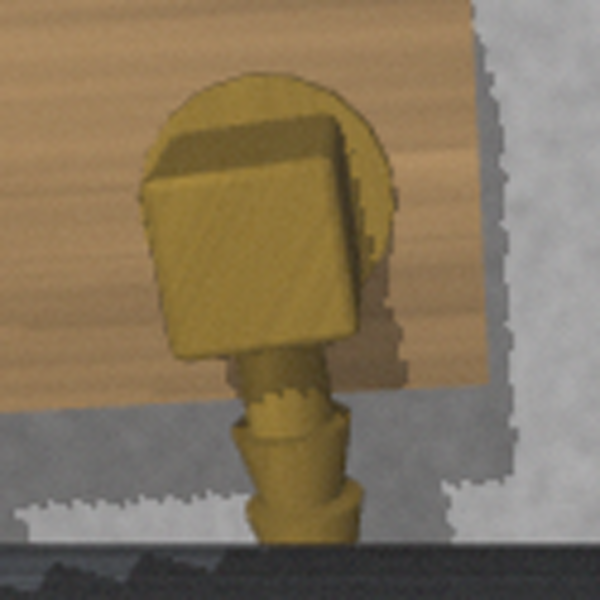

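The crop shows the top face's corners at crop pixels (148,182), (326,155), (357,330) and (178,358). The barb leaves downward, slightly to the right.

```bash
python3 - <<'E'
from h import *
W=cap('wrist')
P=np.array([atz(W,(240+x/4.8-.4,150+y/4.8-.4),.092)[:2] for x,y in[(148,182),(326,155),(357,330),(178,358)]])
print(np.round(P,4),P.mean(0))
for a,b in((0,3),(1,2),(1,0),(2,3)):
    v=P[b]-P[a];print(np.linalg.norm(v),np.degrees(np.arctan2(v[1],v[0])))
c=P.mean(0)
plan([*c,.067],9)
E
```

```text
[[0.4757 0.2297]
 [0.4675 0.2611]
 [0.4997 0.2699]
 [0.5085 0.2375]] [0.48783831 0.24951196]
0.03370411789297094 13.376471001575494
0.03338986401665234 15.310186423707451
0.032463066152067274 -75.32607891121359
0.03359841619052175 -74.8013956430389
t 4.5 pos [0.4735 0.2699 0.2267] tool-y heading 95.88 tilt [ 1.e-04  1.e-04 -1.e+00] q [ 0.377  0.379  1.469  0.     1.294 -1.296] F [-0.1  0.4 -0.5]
shift [-0.0122 -0.0218  0.1597] n 2.6
turn -3.12 final heading 99.0
```

Request:
{"fn": "step_arm", "kwargs": {
  "deltas": [
    {"dx":-0.012,"dy":-0.022,"dz":0.03,"turn":0},
    {"dx":0,"dy":0,"dz":0.03,"turn":-8.1},
    {"dx":0,"dy":0,"dz":0,"turn":0}
  ],
  "hand": 1,
  "grip_force": 60
}}

```text
t: 4.88
position: [0.4864, 0.2486, 0.1649]
orientation: [0.379, -3.114, 0.001]
contact_force: [-0.6, -0.3, -0.0]
grip_width: 1.001
grasp_force: 0.0
```

```bash
python3 - <<'E'
from h import *
plan([.4878,.2495,.068],14)
W=cap('wrist');cv2.imwrite('pics/w2.png',W['img'][:,:,::-1])
E
```

```text
t 4.88 pos [0.4864 0.2486 0.1649] tool-y heading 103.89 tilt [-0.0046 -0.0015 -1.    ] q [ 0.332  0.439  1.554  0.     1.153 -1.481] F [-0.6 -0.3 -0. ]
shift [-0.002   0.0006  0.0968] n 1.5
turn -0.11 final heading 104.0
```

View pics/w2.png

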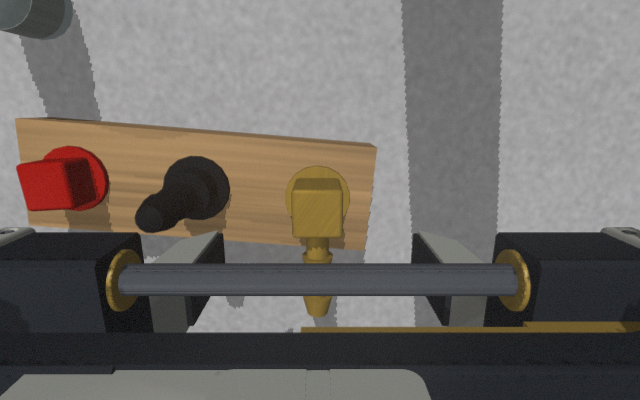

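The block and barb are square to the gripper and centred between the fingers (column 317), and the tail at (150–225, 190) is clear of them. I'll go down and grip.

Request:
{"fn": "step_arm", "kwargs": {
  "deltas": [
    {"dx":0,"dy":0,"dz":0.04,"turn":0},
    {"dx":0,"dy":0,"dz":0.04,"turn":0},
    {"dx":0,"dy":0,"dz":0.017,"turn":0},
    {"dx":0,"dy":0,"dz":0,"turn":0}
  ]
}}

```text
t: 5.42
position: [0.4878, 0.2496, 0.07]
orientation: [0.38, -3.118, -0.0]
contact_force: [0.1, 0.1, 0.7]
grip_width: 1.002
grasp_force: 0.0
```

Request:
{"fn": "step_arm", "kwargs": {
  "deltas": [
    {"dx":0,"dy":0,"dz":0,"turn":0},
    {"dx":0,"dy":0,"dz":0,"turn":0},
    {"dx":0,"dy":0,"dz":0,"turn":0},
    {"dx":0,"dy":0,"dz":0,"turn":0},
    {"dx":0,"dy":0,"dz":0,"turn":0}
  ],
  "hand": -1,
  "grip_force": 60
}}

```text
t: 6.05
position: [0.4877, 0.2493, 0.0698]
orientation: [-0.382, 3.118, 0.0]
contact_force: [-0.7, -0.4, 0.3]
grip_width: 0.502
grasp_force: 0.0
```

Request:
{"fn": "step_arm", "kwargs": {
  "deltas": [
    {"dx":0,"dy":0,"dz":0.003,"turn":0},
    {"dx":0,"dy":0,"dz":0,"turn":0},
    {"dx":0,"dy":0,"dz":0,"turn":0},
    {"dx":0,"dy":0,"dz":0,"turn":0}
  ]
}}

```text
t: 6.55
position: [0.4879, 0.2492, 0.0667]
orientation: [-0.382, 3.118, -0.0]
contact_force: [1.5, -0.4, -0.3]
grip_width: 0.387
grasp_force: 60.0
```

Request:
{"fn": "step_arm", "kwargs": {
  "deltas": [
    {"dx":0,"dy":0,"dz":-0.02,"turn":0},
    {"dx":0,"dy":0,"dz":-0.04,"turn":0},
    {"dx":0,"dy":0,"dz":-0.04,"turn":0},
    {"dx":0,"dy":0,"dz":-0.04,"turn":0},
    {"dx":0,"dy":0,"dz":0,"turn":0}
  ]
}}

```text
t: 7.18
position: [0.4887, 0.2498, 0.2092]
orientation: [-0.382, 3.113, 0.002]
contact_force: [-0.1, -0.2, -4.4]
grip_width: 0.387
grasp_force: 60.0
```

```bash
python3 - <<'E'
from h import *
plan([.507,-.234,.207],-12.4)
W=cap('wrist');cv2.imwrite('pics/w3.png',W['img'][:,:,::-1])
T=cap('top');S=cap('side')
for q in('elbow_grip','elbow_tip','elbow_foot'):
    o=[]
    for n,c in(('wrist',W),('top',T),('side',S)):
        for k in robot.mark_of(n,q)[:1]:
            z=.209 if q!='elbow_foot' else .15
            print(q,n,np.round(k['location'],1),round(k['score'],2),np.round(atz(c,k['location'],z),4));o.append((c,k['location']))
    if len(o)>1: x,e=tri(o);print('  tri',np.round(x,4),np.round(e,4))
E
```

```text
t 7.17 pos [0.4887 0.2498 0.2092] tool-y heading 103.99 tilt [ 0.0048  0.002  -1.    ] q [ 0.333  0.397  1.491  0.     1.249 -1.482] F [-0.1 -0.2 -4.4]
shift [ 0.0992 -0.4739  0.0013] n 7.7
turn 26.39 final heading 77.6
elbow_grip wrist [316.9 257.2] 0.77 [0.4911 0.2506 0.209 ]
elbow_grip top [387.8 208.5] 0.32 [ 0.4875 -0.2126  0.209 ]
elbow_grip side [276.4 114.8] 0.76 [0.4887 0.2483 0.209 ]
  tri [0.4362 0.0124 0.4077] [0.2189 0.1981 0.0437]
elbow_tip side [309.1 110.1] 0.97 [0.5839 0.2472 0.209 ]
elbow_foot side [278.4 132.1] 0.56 [0.4917 0.2494 0.15  ]
```

View pics/w3.png

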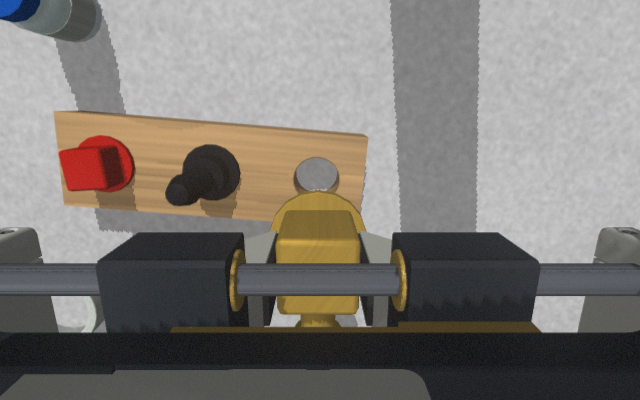

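The elbow is held square between the fingers. Its block's top back edge is near row 236, the flange's back rim is at (318,191), and the emptied rack hole is at (317,175). I'll work out the in-hand offset and head for the outlet.

```bash
python3 - <<'E'
from h import *
s=robot.sense();R=Ro.from_rotvec(s['orientation']).as_matrix();p=np.array(s['position']);W=cap('wrist')
g=cv2.cvtColor(W['img'],cv2.COLOR_RGB2GRAY);print(g[186:242,312:326].mean(1).astype(int).tolist())
f=p[2]-.0567
for px,z,r in(((318,236),f+.082,18),((318,211),f+.036,18),((318,191.5),f+.036,27),((318,191.5),f+.030,27)):
    l=R.T@(atz(W,px,z)-p);print(np.round(l*1000,1),'axis tool x',round(l[0]*1000-r,1))
E
```

```text
[132, 133, 132, 132, 118, 109, 118, 139, 138, 136, 135, 136, 136, 136, 136, 136, 136, 135, 136, 136, 136, 136, 137, 135, 108, 101, 101, 102, 101, 101, 101, 102, 103, 102, 103, 103, 102, 102, 103, 102, 102, 102, 103, 102, 102, 103, 103, 103, 102, 102, 103, 103, 110, 118, 134, 151]
[ 18.4   0.7 -25.3] axis tool x 0.4
[15.1  0.8 20.7] axis tool x -2.9
[25.9  0.8 20.7] axis tool x -1.1
[24.4  0.8 26.7] axis tool x -2.6
```

Request:
{"fn": "step_arm", "kwargs": {
  "deltas": [
    {"dx":0.012,"dy":-0.058,"dz":0,"turn":0},
    {"dx":0.012,"dy":-0.058,"dz":0,"turn":0},
    {"dx":0.012,"dy":-0.058,"dz":0,"turn":0},
    {"dx":0.012,"dy":-0.058,"dz":0,"turn":0},
    {"dx":0.012,"dy":-0.058,"dz":0,"turn":0}
  ]
}}

```text
t: 8.45
position: [0.4995, -0.0485, 0.207]
orientation: [-0.382, 3.117, -0.0]
contact_force: [1.4, 0.6, -3.1]
grip_width: 0.389
grasp_force: 60.0
```

Request:
{"fn": "step_arm", "kwargs": {
  "deltas": [
    {"dx":0,"dy":0,"dz":0,"turn":8.8},
    {"dx":0,"dy":0,"dz":0,"turn":8.8},
    {"dx":0,"dy":0,"dz":0,"turn":8.8},
    {"dx":0,"dy":0,"dz":0,"turn":0}
  ]
}}

```text
t: 8.95
position: [0.4995, -0.0467, 0.2068]
orientation: [0.338, 3.123, 0.0]
contact_force: [-0.1, 0.6, -3.3]
grip_width: 0.387
grasp_force: 60.0
```

```bash
python3 - <<'E'
from h import *
plan([.507,-.234,.207],-12.4)
W=cap('wrist');cv2.imwrite('pics/w4.png',W['img'][:,:,::-1])
for q,z in dict(port=0,port_mouth=.06,stripe_end=.012,gasket=.066).items():
    for k in robot.mark_of('wrist',q)[:2]: print(q,np.round(k['location'],1),round(k['score'],2),np.round(atz(W,k['location'],z),4))
E
```

```text
t 8.95 pos [ 0.4995 -0.0467  0.2068] tool-y heading 77.65 tilt [ 3.e-04  0.e+00 -1.e+00] q [-0.246  0.317  1.619  0.     1.205 -1.601] F [-0.1  0.6 -3.3]
shift [-0.0473 -0.1813 -0.0002] n 3.0
turn 0.05 final heading 77.6
port [157.7 220.2] 0.56 [ 0.5122 -0.23   -0.    ]
port_mouth [129.6 235.9] 0.56 [ 0.5081 -0.2281  0.06  ]
stripe_end [546.2 148. ] 0.72 [0.5205 0.1857 0.012 ]Traceback (most recent call last):
  File "<stdin>", line 5, in <module>
ValueError: it knows: cutter_mid, elbow_foot, elbow_grip, elbow_tip, paint_mid, phone_mid, plug_mid, port, port_mouth, rack, stripe_end, tail_mid, tape_mid, thinner_mid
```

Request:
{"fn": "step_arm", "kwargs": {
  "deltas": [
    {"dx":-0.028,"dy":-0.044,"dz":0,"turn":0},
    {"dx":-0.028,"dy":-0.044,"dz":0,"turn":0},
    {"dx":0,"dy":0,"dz":0,"turn":0},
    {"dx":0,"dy":0,"dz":0,"turn":0}
  ]
}}

```text
t: 9.65
position: [0.5349, -0.1443, 0.2063]
orientation: [-0.339, -3.122, -0.001]
contact_force: [0.4, -0.0, -2.1]
grip_width: 0.386
grasp_force: 60.0
```

```bash
python3 - <<'E'
from h import *
plan([.507,-.234,.207],-12.4)
W=cap('wrist');cv2.imwrite('pics/w5.png',W['img'][:,:,::-1])
for q,z in dict(port=0,port_mouth=.06,stripe_end=.012).items():
    for k in robot.mark_of('wrist',q)[:2]: print(q,np.round(k['location'],1),round(k['score'],2),np.round(atz(W,k['location'],z),4))
# metric top-down warp at z=.066, 0.25mm/px, centred on estimate
c0=np.array([.507,-.234]);h=.05
src=np.array([[c0[0]+a*h,c0[1]+b*h] for a,b in((1,1),(1,-1),(-1,-1),(-1,1))])
K=np.array(W['K']);E=np.array(W['extrinsics'])
def proj(x,y,z):
    q=E@np.array([x,y,z,1]);u=K@np.array([q[0],-q[1],-q[2]]);return u[:2]/u[2]
for z,n in((.066,'a'),(.012,'b')):
    hh=h if n=='a' else .2
    src=np.array([[c0[0]+a*hh,c0[1]+b*hh] for a,b in((1,1),(1,-1),(-1,-1),(-1,1))])
    M=cv2.getPerspectiveTransform(np.float32([proj(x,y,z) for x,y in src]),np.float32([[0,0],[400,0],[400,400],[0,400]]))
    (A if 0 else None)
    w=cv2.warpPerspective(W['img'],M,(400,400),flags=cv2.INTER_CUBIC)
    if n=='a': a=w
    else: b=w
cv2.imwrite('pics/w5w.png',np.hstack([a,b])[:,:,::-1])
E
```

```text
t 9.65 pos [ 0.5349 -0.1443  0.2063] tool-y heading 77.6 tilt [-1.e-03  9.e-04 -1.e+00] q [-0.402  0.412  1.475  0.     1.256 -1.757] F [ 0.4 -0.  -2.1]
shift [ 0.008  -0.0936 -0.0007] n 1.5
turn 0.0 final heading 77.6
port [233.4 169.7] 0.64 [ 0.5107 -0.2301  0.    ]
port_mouth [215.6 178.3] 0.86 [ 0.5076 -0.2311  0.06  ]
stripe_end [ 74.9 199.5] 0.68 [ 0.504  -0.3978  0.012 ]
```

View pics/w5w.png

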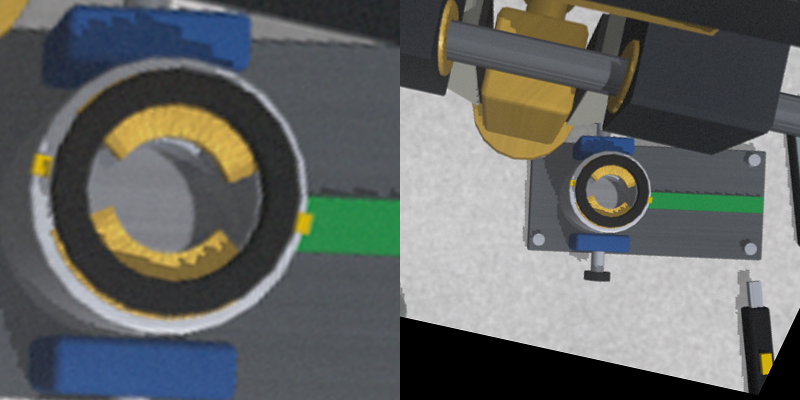

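The left half is a top-down warp at the seal's height. It shows the black seal centred near (172,196), with the yellow ticks at (42,164) and (305,223). The slot line is therefore about 12.6° off, matching the −12.4° yaw, and the green stripe runs right. I'll fit the seal's circle and the flange's arc with the same camera.

```bash
python3 - <<'E'
from h import *
from scipy.optimize import least_squares
s=robot.sense();R=Ro.from_rotvec(s['orientation']).as_matrix();p=np.array(s['position'])
W=cap('wrist');im=W['img']
# gasket outer edge: radial search in the warp-space
def lum(P):
    E=np.array(W['extrinsics']);K=np.array(W['K']);q=E@np.append(P,1);u=K@np.array([q[0],-q[1],-q[2]]);u=u[:2]/u[2]
    return cv2.getRectSubPix(im,(1,1),(float(u[0]),float(u[1]))).astype(float).mean()
c=np.array([.557-195.5*.00025,-.184-172*.00025])
for it in range(2):
    pts=[]
    for a in np.radians(np.arange(0,360,6)):
        r=np.arange(.026,.0345,.00025);v=np.array([lum([*(c+k*np.array([np.cos(a),np.sin(a)])),.066]) for k in r])
        g=np.gradient(v);i=g.argmax()
        if g[i]>5: pts.append(c+r[i]*np.array([np.cos(a),np.sin(a)]))
    pts=np.array(pts);f=least_squares(lambda q:np.hypot(*(pts-q[:2]).T)-q[2],[*c,.031],loss='soft_l1',f_scale=.0005);c=f.x[:2]
    print('gasket',len(pts),np.round(f.x,4),np.std(f.fun))
# flange arc
hsv=cv2.cvtColor(im,cv2.COLOR_RGB2HSV);m=cv2.inRange(hsv,(15,110,60),(32,255,255))
L=[]
for x in range(278,357,3):
    ys=np.nonzero(m[150:215,x])[0]
    if len(ys): L.append((x,150+ys[0]-.5))
print(L[:3],L[len(L)//2],L[-2:])
zf=p[2]-.0207
F=np.array([R.T@(atz(W,q,zf)-p) for q in L])[:,:2]
f=least_squares(lambda q:np.hypot(*(F-q).T)-.027,[0,0],loss='soft_l1',f_scale=.0005);print('axis in tool mm',f.x*1000,np.std(f.fun)*1000)
f2=least_squares(lambda q:np.hypot(*(F-q[:2]).T)-q[2],[0,0,.027],loss='soft_l1',f_scale=.0005);print(f2.x*1000)
ax=f.x
tgt=np.array([*c,0])-R@np.array([ax[0],ax[1],0]);print('TCP target',tgt)
plan([tgt[0],tgt[1],.207],-12.4)
E
```

```text
gasket 60 [ 0.509  -0.2278  0.0312] 0.00023433311895200702
gasket 60 [ 0.509  -0.2278  0.0312] 0.00020623679742983323
[(278, np.float64(210.5)), (281, np.float64(206.5)), (284, np.float64(203.5))] (317, np.float64(190.5)) [(353, np.float64(206.5)), (356, np.float64(210.5))]
axis in tool mm [-0.63314807 -0.05150158] 0.25870418939458284
[ 0.85126446 -0.07268072 25.67794242]
TCP target [ 5.08389833e-01 -2.27623508e-01 -3.49049329e-08]
t 9.9 pos [ 0.5352 -0.1437  0.207 ] tool-y heading 77.67 tilt [ 3.e-04  1.e-04 -1.e+00] q [-0.401  0.411  1.475  0.     1.255 -1.756] F [-0.5 -0.6 -2.4]
shift [ 0.0083 -0.0877 -0.0001] n 1.4
turn 0.07 final heading 77.6
```

Request:
{"fn": "step_arm", "kwargs": {
  "deltas": [
    {"dx":0.004,"dy":-0.044,"dz":0,"turn":0},
    {"dx":0.004,"dy":-0.044,"dz":0,"turn":0},
    {"dx":0,"dy":0,"dz":0.04,"turn":0},
    {"dx":0,"dy":0,"dz":0.03,"turn":0},
    {"dx":0,"dy":0,"dz":0,"turn":0}
  ]
}}

```text
t: 10.52
position: [0.5072, -0.2276, 0.1349]
orientation: [-0.338, -3.119, -0.004]
contact_force: [0.0, -0.7, -3.0]
grip_width: 0.389
grasp_force: 60.0
```

```bash
python3 - <<'E'
from h import *
plan([.5085,-.2277,.0927],-12.4)
E
```

```text
t 10.53 pos [ 0.5072 -0.2276  0.1349] tool-y heading 77.62 tilt [-0.0042  0.0028 -1.    ] q [-0.56   0.488  1.564  0.     1.094 -1.915] F [ 0.  -0.7 -3. ]
shift [-0.0015  0.0001  0.0422] n 0.7
turn 0.02 final heading 77.6
```

Request:
{"fn": "step_arm", "kwargs": {
  "deltas": [
    {"dx":0,"dy":0,"dz":0.007,"turn":0},
    {"dx":0,"dy":0,"dz":0.007,"turn":0},
    {"dx":0,"dy":0,"dz":0.003,"turn":0},
    {"dx":0,"dy":0,"dz":0,"turn":0}
  ]
}}

```text
t: 11.02
position: [0.5086, -0.2288, 0.1198]
orientation: [0.34, 3.123, 0.0]
contact_force: [1.0, 0.2, -3.4]
grip_width: 0.386
grasp_force: 60.0
```

```bash
python3 - <<'E'
from h import *
plan([.5085,-.2277,.0927],-12.4)
print(np.round(robot.sense()['moment'],2))
S=cap('side');cv2.imwrite('pics/s6.png',cv2.resize(S['img'][230:310,280:400],None,fx=6,fy=6,interpolation=cv2.INTER_CUBIC)[:,:,::-1])
E
```

```text
t 11.03 pos [ 0.5086 -0.2288  0.1198] tool-y heading 77.59 tilt [ 1.e-04  0.e+00 -1.e+00] q [-0.56   0.506  1.581  0.     1.054 -1.914] F [ 1.   0.2 -3.4]
shift [0.0003 0.0011 0.0271] n 0.4
turn -0.01 final heading 77.6
[0.02 0.05 0.01]
```

Request:
{"fn": "step_arm", "kwargs": {
  "deltas": [
    {"dx":0,"dy":0.001,"dz":0.003,"turn":0},
    {"dx":0,"dy":0,"dz":0.004,"turn":0},
    {"dx":0,"dy":0,"dz":0.004,"turn":0},
    {"dx":0,"dy":0,"dz":0,"turn":0}
  ]
}}

```text
t: 11.58
position: [0.5085, -0.2277, 0.1082]
orientation: [-0.34, -3.122, -0.001]
contact_force: [-0.2, 0.8, -2.9]
grip_width: 0.387
grasp_force: 60.0
```

Request:
{"fn": "step_arm", "kwargs": {
  "deltas": [
    {"dx":0,"dy":0,"dz":0.005,"turn":0},
    {"dx":0,"dy":0,"dz":0.004,"turn":0},
    {"dx":0,"dy":0,"dz":0.003,"turn":0},
    {"dx":0,"dy":0,"dz":0,"turn":0}
  ]
}}

```text
t: 12.08
position: [0.5086, -0.2278, 0.0964]
orientation: [-0.34, -3.123, -0.001]
contact_force: [0.2, -1.3, -2.8]
grip_width: 0.387
grasp_force: 60.0
```

Foot at ~0.040, no contact yet. I'll continue down to the seal.

Request:
{"fn": "step_arm", "kwargs": {
  "deltas": [
    {"dx":0,"dy":0,"dz":0.002,"turn":0},
    {"dx":0,"dy":0,"dz":0.002,"turn":0},
    {"dx":0,"dy":0,"dz":0.001,"turn":0},
    {"dx":0,"dy":0,"dz":0,"turn":0}
  ]
}}

```text
t: 12.58
position: [0.5088, -0.2279, 0.0919]
orientation: [0.34, 3.123, -0.0]
contact_force: [-0.6, 0.4, 0.5]
grip_width: 0.389
grasp_force: 60.0
```

Request:
{"fn": "step_arm", "kwargs": {
  "deltas": [
    {"dx":0,"dy":0,"dz":0,"turn":8},
    {"dx":0,"dy":0,"dz":0,"turn":8},
    {"dx":0,"dy":0,"dz":0,"turn":8},
    {"dx":0,"dy":0,"dz":0,"turn":0}
  ]
}}

```text
t: 13.08
position: [0.509, -0.228, 0.092]
orientation: [0.98, 2.984, -0.0]
contact_force: [0.8, -1.0, -0.4]
grip_width: 0.386
grasp_force: 60.0
```

```bash
python3 - <<'E'
from h import *
plan([.5085,-.2277,.0893],-92.4)
print(np.round(robot.sense()['moment'],2))
E
```

```text
t 13.07 pos [ 0.509 -0.228  0.092] tool-y heading 53.65 tilt [ 7.e-04 -3.e-04 -1.e+00] q [-0.559  0.54   1.611  0.     0.99  -1.495] F [ 0.8 -1.  -0.4]
shift [ 0.0006 -0.      0.0027] n 0.0
turn 56.05 final heading -2.4
[-0.04 -0.   -0.05]
```

Request:
{"fn": "step_arm", "kwargs": {
  "deltas": [
    {"dx":0,"dy":0,"dz":0,"turn":8},
    {"dx":0,"dy":0,"dz":0,"turn":8},
    {"dx":0,"dy":0,"dz":0,"turn":8},
    {"dx":0,"dy":0,"dz":0,"turn":0}
  ]
}}

```text
t: 13.58
position: [0.5088, -0.2279, 0.0916]
orientation: [1.576, 2.718, 0.0]
contact_force: [-0.2, -0.5, -1.8]
grip_width: 0.391
grasp_force: 60.0
```

```bash
python3 - <<'E'
from h import *
plan([.5085,-.2277,.0893],-92.4)
print(np.round(robot.sense()['moment'],2))
E
```

```text
t 13.57 pos [ 0.5088 -0.2279  0.0916] tool-y heading 29.79 tilt [ 2.e-04  1.e-04 -1.e+00] q [-0.559  0.54   1.611  0.     0.99  -1.079] F [-0.2 -0.5 -1.8]
shift [ 0.0003 -0.0002  0.0023] n 0.0
turn 32.19 final heading -2.4
[-0.04 -0.06 -0.12]
```

Request:
{"fn": "step_arm", "kwargs": {
  "deltas": [
    {"dx":0,"dy":0,"dz":0.0004,"turn":6},
    {"dx":0,"dy":0,"dz":0.0005,"turn":6},
    {"dx":0,"dy":0,"dz":0.0005,"turn":6},
    {"dx":0,"dy":0,"dz":0,"turn":0}
  ]
}}

```text
t: 14.08
position: [0.5089, -0.228, 0.0904]
orientation: [1.98, 2.438, 0.0]
contact_force: [0.2, -0.9, -2.2]
grip_width: 0.391
grasp_force: 60.0
```

```bash
python3 - <<'E'
from h import *
plan([.5085,-.2277,.0893],-92.4)
print(np.round(robot.sense()['moment'],2))
E
```

```text
t 14.07 pos [ 0.5089 -0.228   0.0904] tool-y heading 11.84 tilt [ 4.e-04 -2.e-04 -1.e+00] q [-0.559  0.542  1.613  0.     0.986 -0.765] F [ 0.2 -0.9 -2.2]
shift [ 0.0004 -0.0004  0.0011] n 0.0
turn 14.24 final heading -2.4
[-0.16 -0.08 -0.05]
```

Request:
{"fn": "step_arm", "kwargs": {
  "deltas": [
    {"dx":0,"dy":0,"dz":0.0004,"turn":5},
    {"dx":0,"dy":0,"dz":0.0004,"turn":5},
    {"dx":0,"dy":0,"dz":0,"turn":0}
  ]
}}

```text
t: 14.45
position: [0.5089, -0.228, 0.0897]
orientation: [2.185, 2.256, 0.0]
contact_force: [0.6, -0.6, -0.3]
grip_width: 0.394
grasp_force: 60.0
```

```bash
python3 - <<'E'
from h import *
plan([.5085,-.2277,.0893],-92.4)
print(np.round(robot.sense()['moment'],2))
W=cap('wrist');T=cap('top');S=cap('side')
tr=lambda c,r0,r1,c0,c1,f:cv2.resize(c['img'][r0:r1,c0:c1],None,fx=f,fy=f,interpolation=cv2.INTER_CUBIC)
a=tr(W,50,350,120,520,1);b=tr(S,240,390,290,490,2)
cv2.imwrite('pics/s7.png',np.hstack([a,b])[:,:,::-1])
for n,c in(('wrist',W),('top',T),('side',S)):
    for q,z in(('elbow_tip',.0925),('elbow_grip',.0925),('stripe_end',.012)):
        for k in robot.mark_of(n,q)[:1]: print(q,n,np.round(k['location'],1),round(k['score'],2),np.round(atz(c,k['location'],z),4))
E
```

```text
t 14.45 pos [ 0.5089 -0.228   0.0897] tool-y heading 1.84 tilt [ 5.e-04 -3.e-04 -1.e+00] q [-0.559  0.543  1.613 -0.     0.985 -0.591] F [ 0.6 -0.6 -0.3]
shift [ 0.0003 -0.0004  0.0004] n 0.0
turn 4.24 final heading -2.4
[-0.25  0.01 -0.12]
elbow_grip wrist [317.8 257. ] 0.62 [ 0.5084 -0.2292  0.0925]
stripe_end top [430.9 205.8] 0.87 [ 0.5068 -0.3825  0.012 ]
elbow_tip side [357.2 309.7] 0.84 [ 0.5142 -0.3335  0.0925]
elbow_grip side [335.5 267.5] 0.66 [ 0.507  -0.2199  0.0925]
stripe_end side [360.7 359.3] 0.95 [ 0.5035 -0.3976  0.012 ]
```

View pics/s7.png

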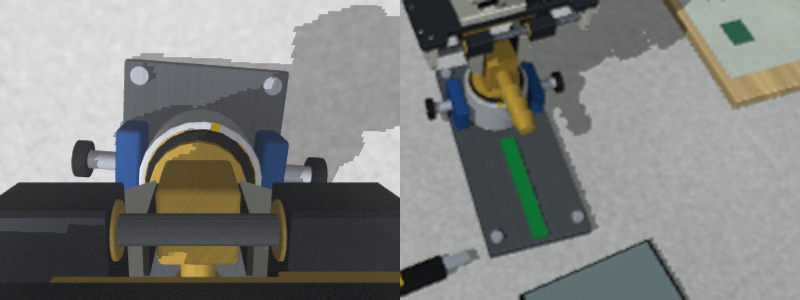

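The left panel (wrist) shows the elbow seated on the seal between the pads. The right panel (side) shows the barb at (520,120) nearly in line with the green stripe (510,140)–(540,235). The grip width hints at a lag of about 2° in the pads, so I'll turn 5° more.

Request:
{"fn": "step_arm", "kwargs": {
  "deltas": [
    {"dx":0,"dy":0,"dz":0.0002,"turn":2.5},
    {"dx":0,"dy":0,"dz":0.0002,"turn":2.5},
    {"dx":0,"dy":0,"dz":0,"turn":0},
    {"dx":0,"dy":0,"dz":0,"turn":0}
  ]
}}

```text
t: 15.55
position: [0.5089, -0.2279, 0.0893]
orientation: [2.286, 2.155, 0.0]
contact_force: [0.4, -1.5, 1.0]
grip_width: 0.39
grasp_force: 60.0
```

```bash
python3 - <<'E'
from h import *
plan([.5085,-.2277,.0893],-92.4)
print(np.round(robot.sense()['moment'],2),robot.sense()['grip_width'])
C={n:cap(n) for n in('top','side')}
for q,z in(('elbow_tip',.0915),('stripe_end',.012)):
    for n,c in C.items():
        for k in robot.mark_of(n,q)[:1]:
            P=atz(c,k['location'],z)
            print(q,n,np.round(k['location'],1),round(k['score'],2),np.round(P,4),'yaw',np.degrees(np.arctan2(P[1]+.2279,P[0]-.509)))
E
```

```text
t 15.55 pos [ 0.5089 -0.2279  0.0893] tool-y heading -3.37 tilt [ 4.e-04 -1.e-04 -1.e+00] q [-0.559  0.543  1.614  0.     0.984 -0.5  ] F [ 0.4 -1.5  1. ]
shift [ 0.0002 -0.0004 -0.    ] n 0.0
turn -0.97 final heading -2.4
[-0.33  0.02  0.02] 0.38984646717262006
elbow_tip side [351.9 308.9] 0.65 [ 0.5048 -0.3281  0.0915] yaw -92.396285673212
stripe_end top [431.2 205.9] 0.9 [ 0.5065 -0.3835  0.012 ] yaw -90.92283103756893
stripe_end side [361.2 360.3] 0.68 [ 0.5037 -0.3998  0.012 ] yaw -91.78221641983585
```

Request:
{"fn": "step_arm", "kwargs": {
  "deltas": [
    {"dx":0,"dy":0,"dz":0,"turn":0},
    {"dx":0,"dy":0,"dz":0,"turn":0},
    {"dx":0,"dy":0,"dz":0,"turn":0},
    {"dx":0,"dy":0,"dz":0,"turn":0},
    {"dx":0,"dy":0,"dz":0,"turn":0}
  ],
  "hand": 1
}}

```text
t: 16.48
position: [0.5087, -0.2278, 0.0891]
orientation: [-2.287, -2.154, -0.0]
contact_force: [0.8, 0.3, 0.5]
grip_width: 0.885
grasp_force: 0.0
```

Request:
{"fn": "step_arm", "kwargs": {
  "deltas": [
    {"dx":0,"dy":0,"dz":0,"turn":0},
    {"dx":0,"dy":0,"dz":-0.02,"turn":0},
    {"dx":0,"dy":0,"dz":-0.04,"turn":0},
    {"dx":0,"dy":0,"dz":-0.04,"turn":0},
    {"dx":0,"dy":0,"dz":0,"turn":0}
  ]
}}

```text
t: 17.1
position: [0.5103, -0.2288, 0.1925]
orientation: [2.282, 2.15, 0.003]
contact_force: [0.6, -0.2, -0.3]
grip_width: 1.002
grasp_force: 0.0
```

Request:
{"fn": "step_arm", "kwargs": {
  "deltas": [
    {"dx":-0.05,"dy":0,"dz":-0.02,"turn":0},
    {"dx":-0.04,"dy":0,"dz":-0.02,"turn":0},
    {"dx":0,"dy":0,"dz":0,"turn":0}
  ]
}}

```text
t: 17.48
position: [0.5031, -0.3205, 0.2291]
orientation: [2.289, 2.149, -0.0]
contact_force: [0.2, 0.2, -1.2]
grip_width: 1.001
grasp_force: 0.0
```

```bash
python3 - <<'E'
from h import *
plan([.5085,-.2277,.0893],-92.4)
C={n:cap(n) for n in('top','side','wrist')}
cv2.imwrite('pics/w8.png',C['wrist']['img'][:,:,::-1])
for q,z in(('elbow_tip',.0915),('elbow_grip',.0915),('stripe_end',.012),('port_mouth',.06)):
    o=[]
    for n,c in C.items():
        for k in robot.mark_of(n,q)[:1]:
            P=atz(c,k['location'],z);o.append((c,k['location']))
            print(q,n,np.round(k['location'],1),round(k['score'],2),np.round(P,4),'yaw',np.round(np.degrees(np.arctan2(P[1]+.2279,P[0]-.509)),1))
    if len(o)>1:print('  tri',*[np.round(v,4) for v in tri(o)])
E
```

```text
t 17.48 pos [ 0.5031 -0.3205  0.2291] tool-y heading -3.61 tilt [ 9.0e-04 -1.3e-03 -1.0e+00] q [-0.695  0.472  1.314 -0.     1.354 -0.632] F [ 0.2  0.2 -1.2]
shift [ 0.0931 -0.0006  0.1397] n 2.7
turn -1.21 final heading -2.4
elbow_tip top [419.2 206.9] 0.78 [ 0.4985 -0.3274  0.0915] yaw -96.0
elbow_tip side [352.8 309.8] 0.71 [ 0.5058 -0.3306  0.0915] yaw -91.8
elbow_tip wrist [316.1 199.1] 0.97 [ 0.4999 -0.326   0.0915] yaw -95.3
  tri [ 0.5016 -0.3281  0.0892] [0.003  0.005  0.0022]
elbow_grip top [387.9 204.1] 0.79 [ 0.5089 -0.23    0.0915] yaw -93.4
elbow_grip side [337.1 270.6] 0.76 [ 0.5078 -0.2283  0.0915] yaw -162.3
elbow_grip wrist [320.7  80.8] 0.87 [ 0.5096 -0.2281  0.0915] yaw -14.6
  tri [ 0.5087 -0.2289  0.0924] [0.0009 0.0011 0.0012]
stripe_end side [360.5 360.2] 0.8 [ 0.5024 -0.3992  0.012 ] yaw -92.2
stripe_end wrist [321.5 239.2] 0.78 [ 0.5013 -0.3948  0.012 ] yaw -92.6
  tri [ 0.5024 -0.397   0.0076] [0.0012 0.0012]
port_mouth top [388.3 207.9] 0.7 [ 0.4991 -0.2354  0.06  ] yaw -142.9
port_mouth side [336.7 278.6] 0.8 [ 0.5089 -0.2267  0.06  ] yaw 93.5
  tri [ 0.5017 -0.2346  0.0725] [0.0036 0.0036]
```

View pics/w8.png

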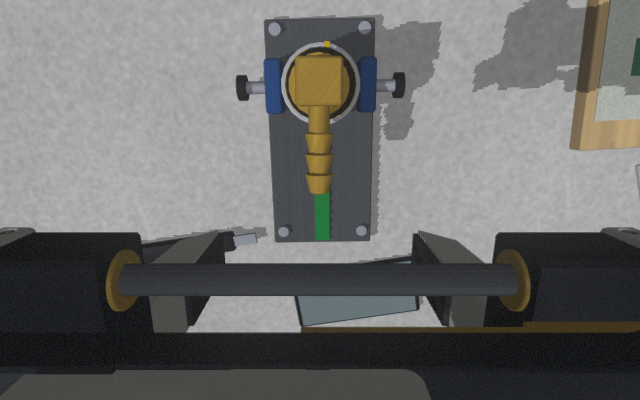

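The wrist view shows the elbow upright in the outlet, with its block at (319,80) and its barb running down to (319,190), directly over the stripe that ends at (322,238). I'll measure the two directions numerically.

```bash
python3 - <<'E'
from h import *
W=cap('wrist');hsv=cv2.cvtColor(W['img'],cv2.COLOR_RGB2HSV)
def line(m,r0,r1,z,c0=270,c1=375):
    P=[]
    for r in range(r0,r1):
        xs=np.nonzero(m[r,c0:c1])[0]
        if len(xs)>5: P.append(atz(W,(c0+(xs[0]+xs[-1])/2,r),z)[:2])
    P=np.array(P);v=np.linalg.svd(P-P.mean(0))[2][0];v*=-np.sign(v[1]);return len(P),np.round(P.mean(0),4),round(np.degrees(np.arctan2(v[1],v[0])),2)
b=cv2.inRange(hsv,(12,110,50),(32,255,255));g=cv2.inRange(hsv,(45,100,40),(80,255,255))
print('barb',line(b,110,188,.0915));print('stripe',line(g,196,237,.012))
# plate edges
# block side edges: centre line & width
for r in (62,75,90,100):
    xs=np.nonzero(b[r,285:355])[0];print(r,285+xs[0],285+xs[-1])
n,mb,_=line(b,110,188,.0915);n,ms,_=line(g,196,237,.012)
for m in(mb,ms): print(np.degrees(np.arctan2(m[1]+.2278,m[0]-.509)))
E
```

```text
barb (78, array([ 0.5049, -0.2832]), np.float64(-94.3))
stripe (41, array([ 0.5032, -0.3683]), np.float64(-92.12))
62 294 341
75 289 347
90 288 347
100 288 350
-94.2325852392564
-92.36389284035702
```

```bash
python3 -c "
from bench import robot
print(robot.sense()['t'],robot.hand_in())"
```

```text
the job is handed in; nothing more can be done
18.275 None
```

The brass elbow is screwed into the outlet and standing upright, with its barb about 2° past the green stripe by my measurement; the gripper has let go, and the job was handed in at 18.3 s (no verdict was returned).

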